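# Button the badge plate onto the flour tub's lid stud

## Task

Fit the loose steel badge plate to the flour tub whose lid carries the mushroom stud: tilt the plate so the far rim of its oblong eye goes under the stud's wide head, draw it in against the neck, then lay it down flat on the lid so that the stud stands through the eye and the plate cannot lift straight off. Work gently, never forcing the plate against the stud or lid, let go of it, and leave the other things on the worktop where they are.

Things in the scene. Friction and masses are not known exactly. Their poses are not given: they have to be found in the camera images.
- badge: Loose flat steel plate, 110 mm long (its x), 62 mm wide (its y), 4 mm thick, about 0.16 kg, at first lying flat on the worktop. Origin: centre of its underside; z up out of the face with the grip. An oblong eye goes right through it near the +x end; beyond the eye is the far rim, a bar 10 mm wide (x 45 to 55 mm).
- eye (a point): Middle of the badge's rectangular eye, level with the underside (badge x 33 mm, y 0, z 0), axes as the badge. The eye is 24 mm in x and 40 mm in y: badge x 21 (near long rim) to 45 mm (far long rim), y -20 to 20 mm. The head passes only with the plate tilted 25 to 33 degrees about its y, far rim low, drawn in against the neck; 2 mm short of it the near rim catches.
- grip (a point): Centre of the black upright grip fin on the badge (badge x -22, y 0, z 21 mm), axes as the badge. The fin is 30 mm long in x, 10 mm thick in y, and stands from z 4 to 38 mm (34 mm tall), plate around its foot.
- tub: The flour tub with the stud, fixed: round red tub, flat white lid of 170 mm diameter, lid top 70 mm above the worktop. Origin: centre of its underside; z up. Along its x a 48 mm dark slot runs across the middle of the lid, and a steel mushroom stud is clamped in it. Stud and lid are rigid and easily marked: keep the plate's push on them well under 20 N.
- lid (a point): Centre of the lid's top and of the slot, axes as the tub. The stud is clamped firmly at some point of the slot, up to 9.5 mm either way along x from here (y 0), and this is not measured: it must be seen or felt. Its neck is 10 mm in diameter and 10 mm high; the round head on it is 32 mm in diameter, 2.5 mm thick, with a 22 mm disc 1.5 mm high on top (14 mm above the lid).
- other_tub: Bystander, fixed: same tub, but the lid has a plain straight white knob (34 mm diameter, 22 mm tall) and no stud. Origin: centre of its underside.
- jar: Bystander, loose: amber glass jar with a steel lid, 56 mm diameter, 85 mm tall. Origin: centre of its underside.
- mug: Bystander, loose: white mug, 76 mm diameter, 85 mm tall. Origin: centre of its underside.
- butter_box: Bystander, loose: plain pale paper box 60 x 100 x 40 mm. Origin: centre of its underside.
Not all that is in view belongs to the job. What is shaped like the badge but red is not meant.

How it is judged:
At the end, for the whole second after the job is handed in: The badge lies flat on the lid, grip up (tilt under 0.05 rad, underside within 3 mm of the lid's top), the lid's centre within 17 mm of the middle of the eye along the plate and 26 mm across it, which is possible only with the stud's neck through the eye; at rest and let go (angle between badge's own z axis and vertical below 0.05 rad and z of eye in the frame of lid between -0.003 and 0.003 m and x of lid in the frame of eye between -0.0172 and 0.0172 m and y of lid in the frame of eye between -0.026 and 0.026 m and linear speed of badge below 0.01 m/s); the robot touches nothing.
It fails at once if the plate is forced against the tub, its lid or its stud with more than 20 N (contact force between badge and tub above 20 N).
It fails at once if the robot strikes the stud or tub itself with more than 20 N (contact force between any of the fingers, the arm and tub above 20 N).
It fails at once if the other tub is struck with more than 10 N (contact force between anything else and other_tub above 10 N).
It fails at once if a bystander is moved by more than 20 mm (distance of any of jar, mug, butter_box from where it was at the start of the episode above 0.02 m).
It also fails if it takes over 72 s, if anything falls off the work surface, if the arm or the gripper's body presses on something with over 40 N, if the wrist force passes 120 N, or if a joint passes its speed limit or range.

## Robot

A 6-joint arm with a two-finger parallel gripper is mounted at the origin on the work surface. World frame = base frame: x ahead of the robot, y to its left, z up, the work surface at z = 0. Lengths are in m, angles in rad, forces in N, time in s.
With the tool pointing down it reaches from about 0.425 to 0.95 m from the base axis. Payload 3.5 kg.
Tool frame: the origin (TCP) lies midway between the tips of the shut fingers; the grasp point (between the pads) lies ctrl.grasp_offset behind it (ctrl.grasp_offset is the distance from the TCP to the grasp point, in m); x points along the fingers, y is the direction in which the jaws open and shut, and the axes are right-handed (so a half turn about x gives the same grasp; the last joint's range is limited). The gripper opens to 85 mm and grips with 20 to 120 N. Pads are 22 mm wide; open, the fingers measure 114 mm over their backs; the gripper's body (76 mm by 85 mm) begins 54 mm behind the grasp point. The pads swing forward as they close: fully open they stand 13 mm farther back than shut.
Start: joints at [-1.414, 0.286, 1.577, -0, 1.279, -0.15], TCP at [0.204, -0.643, 0.231] pointing down, gripper open.
Joint ranges: [-2.77, 2.77], [-0.9, 2.22], [0.21, 2.48], [-1.53, 4.67], [0.24, 2.81], [-2.84, 2.84]. Speed limits (rad/s): [2.79, 2.79, 3.14, 3.14, 3.14, 3.14].

## Interface

Orientations are given as a unit quaternion [x, y, z, w].
In Python, from plant import readout, read_camera, sign_off, ctrl gives the robot as it stands.
- The arm moves only by the tool drive_tool, never from a script. Its argument "steps" is a list of rows, each a list of 5 numbers: the shift along the tool's x, y, z in cm, then the turn about the tool's x in degrees, then the opening, from 0 (shut) to 1 (fully open). A call has 1 to 10 rows; each row shifts and turns the commanded pose from where the row before left it, along the tool's axes as they then stand; what a row does not reach is not made up. A row lasts 1/10 s, in which the tool goes at most 50 mm and 8.59 degrees, less where a joint would pass 70% of its speed; a pose out of reach is approached as far as the arm can. A call is refused whole if a number of a shift passes 5 or a number of a turn 8.59, either way. A call with a gripper value outside its range is refused whole. The fingers move at their own pace and stop on an object; "force" is the grip in N (left out, the last holds). Time passes only in rows, so rows that do not move let the fingers close. It gives the time, the measured TCP pose, the force and the opening at its end, in the units of the state.
- readout.get_state(): the state, without advancing time (a new reading comes with each control period).
- read_camera(name): name is "scene" or "top" or "wrist"; returns a dict with "frame" (384x512x3 uint8, red, green, blue), "vertical_fov" (degrees; the focal length in pixels is half the picture's height over the tangent of half this angle, whatever the lens; pixels are square), "cx", "cy" (the principal point, pixels), "eye" and "orientation" of the camera in the world. Camera axes: x right, y up, looking along -z (the intrinsics and any distortion apply to the point x, -y, -z); pixel columns grow to the right and rows downward; lengths in m; the calibration is good to about 2 mm. A picture is of the moment at which its call begins. There is no depth.
- sign_off(): hands the job in, once; it reports no verdict.
The state is a dict: "time": time; "qpos": joint angles; "dq": joint speeds; "joint_efforts": joint torques, N m; "eef_pos": TCP position; "tcp_rot": TCP orientation; "contact_force": force on the tool from outside, world axes, zero at the start; "wrist_torque": the same for the moment, N m; "opening": opening from 0.0 (shut) to 1.0 (fully open).
Only numpy, scipy, OpenCV 4.12 (cv2) and the standard library are available. Lean on these libraries where they do the work, as an engineer would, in place of code of your own. Each camera call takes 0.05 s, during which the arm holds its last target. There are 200 camera calls.

## Working session

There is one attempt and no reset: what is moved stays moved. The work goes in short steps, Python scripts to look and compute and a tool call to move; the robot and the scene stay as the last step left them, time stands still between calls to the robot, and variables do not carry over. Pictures are saved under pics/ and viewed, about 8 in all and at most 12, crops included, and the job is handed in when it is done.

Besides the shell and the picture viewer there is one more tool, called after ">>>" as a command line: name --pt "numbers of a row" for each row, then --argument value for the rest. drive_tool: Moves the arm, as the interface text tells. Its arguments: {"type":"object","properties":{"steps":{"type":"array","items":{"type":"array","items":{"type":"number"}}},"force":{"type":"number"}},"required":["steps"]}

```bash
mkdir -p pics; cat > h.py <<'E'
import numpy as np, cv2
from scipy.spatial.transform import Rotation as R
from plant import readout, read_camera, ctrl
def cam(n, save=None):
    c=read_camera(n)
    if save: cv2.imwrite('pics/'+save+'.png', c['frame'][:,:,::-1])
    return c
def ray(c,u,v):
    f=c['frame'].shape[0]/2/np.tan(np.radians(c['vertical_fov'])/2)
    d=np.array([(u-c['cx'])/f,-(v-c['cy'])/f,-1.])
    return np.array(c['eye']), R.from_quat(c['orientation']).apply(d)
def onz(c,u,v,z):
    e,d=ray(c,u,v); return e+d*(z-e[2])/d[2]
def proj(c,p):
    f=c['frame'].shape[0]/2/np.tan(np.radians(c['vertical_fov'])/2)
    q=R.from_quat(c['orientation']).inv().apply(np.array(p)-np.array(c['eye']))
    return c['cx']+f*q[0]/-q[2], c['cy']-f*q[1]/-q[2]
E
python3 - <<'E'
from h import *
a=cam('top');b=cam('scene')
for n,c in(('top',a),('scene',b)): print(n,{k:c[k] for k in c if k!='frame'})
w=cam('wrist');print({k:w[k] for k in w if k!='frame'})
import pickle;pickle.dump((a,b,w),open('c0.pkl','wb'))
im=np.vstack([np.hstack([a['frame'],b['frame']])])
cv2.imwrite('pics/a.png',cv2.resize(im,(800,300))[:,:,::-1])
cv2.imwrite('pics/top.png',cv2.resize(a['frame'],(800,600),interpolation=cv2.INTER_CUBIC)[:,:,::-1])
s=readout.get_state();print(s);print(ctrl.grasp_offset, R.from_quat(s['tcp_rot']).as_matrix())
E
```

```text
top {'vertical_fov': 42.67990828038001, 'cx': 262.723077206166, 'cy': 194.36259248417986, 'eye': array([0.27332532, 0.01373388, 1.52552068]), 'orientation': array([ 0.0711418 , -0.07362605, -0.69345758,  0.71318625])}
scene {'vertical_fov': 54.425627814200574, 'cx': 257.77924595086466, 'cy': 188.797324967402, 'eye': array([ 1.17911873, -0.21391774,  0.66223499]), 'orientation': array([0.34010752, 0.22889621, 0.52835503, 0.74348797])}
{'vertical_fov': 60.1844026059376, 'cx': 256.2887279040912, 'cy': 195.0352753412025, 'eye': array([ 0.27431446, -0.62164879,  0.37291018]), 'orientation': array([-0.11725332,  0.08761146, -0.58441588,  0.79814408])}
{'time': 0.15, 'qpos': array([-1.41398783e+00,  2.87013760e-01,  1.57782753e+00,  1.15009441e-05,
        1.27860713e+00, -1.49987612e-01]), 'dq': array([ 0.00014754, -0.00154385, -0.00307119,  0.00021123,  0.0029262 ,
       -0.00115499]), 'joint_efforts': array([ 2.21586284e-03, -4.06599033e+01, -2.93140572e+01, -5.77517426e-05,
        3.98571370e-03, -4.53596243e-06]), 'eef_pos': array([ 0.20381283, -0.64296342,  0.23023768]), 'tcp_rot': array([ 0.69880516,  0.10869882, -0.69880185,  0.10738658]), 'contact_force': array([ 0.27152474, -0.11610912, -0.75580728]), 'wrist_torque': array([-0.01046761,  0.03650327,  0.040317  ]), 'opening': 1.0016952248017525}
0.0187 [[-2.78930153e-04  3.02002477e-01 -9.53307100e-01]
 [ 1.83471534e-03 -9.53305378e-01 -3.02002468e-01]
 [-9.99998278e-01 -1.83328475e-03 -2.88182961e-04]]
```

View pics/top.png

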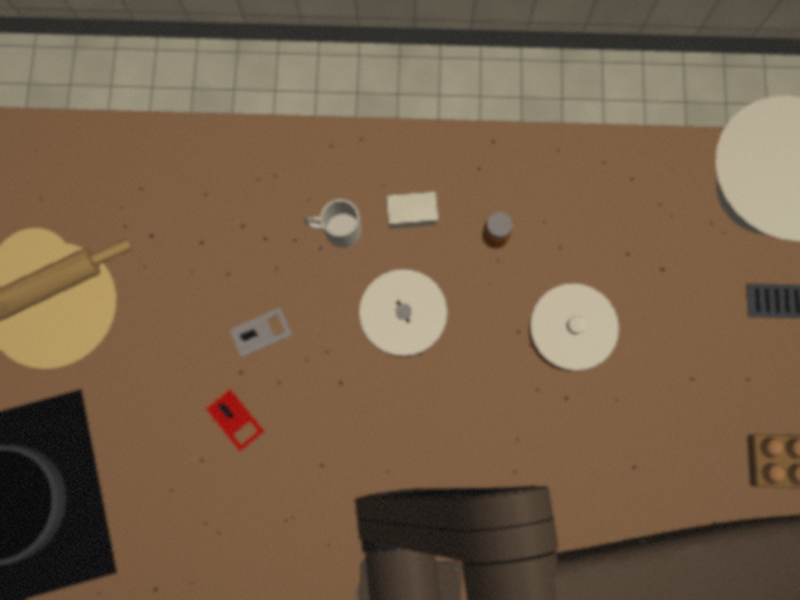

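View pics/a.png

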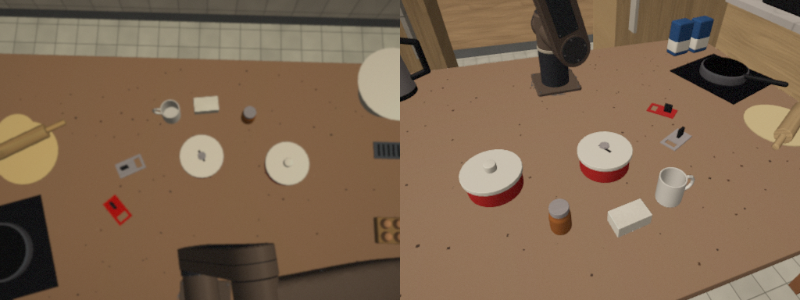

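```bash
python3 - <<'E'
from h import *
import pickle
a,b,w=pickle.load(open('c0.pkl','rb'))
f=a['frame'];hsv=cv2.cvtColor(f,cv2.COLOR_RGB2HSV)
m=((hsv[:,:,1]<60)&(hsv[:,:,2]>60)).astype('u1')*255
def show(name,c,m,z):
    cs,_=cv2.findContours(m,cv2.RETR_EXTERNAL,cv2.CHAIN_APPROX_NONE)
    for k in cs:
        A=cv2.contourArea(k)
        if A<60 or A>6000: continue
        (u,v),(ww,hh),an=cv2.minAreaRect(k)
        print(name,int(u),int(v),'A',A,[onz(c,u,v,zz)[:2].round(4) for zz in z])
        bx=[onz(c,*q,z[0]) for q in cv2.boxPoints(((u,v),(ww,hh),an))]
        print('   sides',np.linalg.norm(bx[1]-bx[0]).round(4),np.linalg.norm(bx[2]-bx[1]).round(4),'ang',[np.degrees(np.arctan2(*(bx[i+1]-bx[i])[1::-1])).round(1) for i in(0,1)])
show('top',a,m,[.004,.07])
# badge close: fin and eye
u0,v0,u1,v1=int(225*.64),int(300*.64),int(300*.64),int(365*.64)
big=[cv2.resize(f[v0:v1,u0:u1],None,fx=8,fy=8,interpolation=cv2.INTER_CUBIC)]
t=f[165:235,220:295];big.append(cv2.resize(t,None,fx=5,fy=5,interpolation=cv2.INTER_CUBIC))
s=b['frame'][150:240,220:400];big.append(cv2.resize(s,None,fx=4,fy=4,interpolation=cv2.INTER_CUBIC))
print([x.shape for x in big],u0,v0)
C=np.zeros((720,800,3),'u1')
C[:big[0].shape[0],:big[0].shape[1]]=big[0];C[:350,400:775]=big[1];C[355:715,:720]=big[2]
cv2.imwrite('pics/crop.png',C[:,:,::-1])
cv2.imwrite('pics/crop.png',cv2.resize(C,(660,594))[:,:,::-1])
# dark fin
d=(hsv[v0:v1,u0:u1,2]<70); y,x=np.nonzero(d);print('fin px',x.mean()+u0,y.mean()+v0,len(x),[onz(a,x.mean()+u0,y.mean()+v0,zz)[:2].round(4) for zz in(.03,.02)])
E
```

```text
top 166 212 A 611.0 [array([0.524 , 0.3129]), array([0.5131, 0.2999])]
   sides 0.1084 0.0609 ang [np.float64(-63.6), np.float64(-153.2)]
top 494 192 A 226.0 [array([ 0.6187, -0.7227]), array([ 0.6037, -0.6908])]
   sides 0.1056 0.0653 ang [np.float64(-88.3), np.float64(175.7)]
top 367 209 A 2340.0 [array([ 0.5523, -0.3166]), array([ 0.5402, -0.3023])]
   sides 0.1758 0.1726 ang [np.float64(-43.8), np.float64(-135.5)]
top 257 200 A 2303.5 [array([0.5712, 0.0287]), array([0.5583, 0.0281])]
   sides 0.1747 0.175 ang [np.float64(-42.3), np.float64(-134.3)]
top 319 143 A 173.0 [array([ 0.7631, -0.1646]), array([ 0.7418, -0.1569])]
   sides 0.0499 0.0486 ang [np.float64(-42.7), np.float64(-135.4)]
top 215 140 A 598.5 [array([0.7627, 0.1686]), array([0.7415, 0.1619])]
   sides 0.0887 0.111 ang [np.float64(-31.6), np.float64(-124.9)]
top 263 133 A 555.5 [array([0.7907, 0.0158]), array([0.7683, 0.0157])]
   sides 0.1003 0.0671 ang [np.float64(-83.7), np.float64(-174.6)]
[(328, 384, 3), (350, 375, 3), (360, 720, 3)] 144 192
fin px 158.59459459459458 214.13513513513513 37 [array([0.5131, 0.3315]), array([0.5147, 0.3336])]
```

View pics/crop.png

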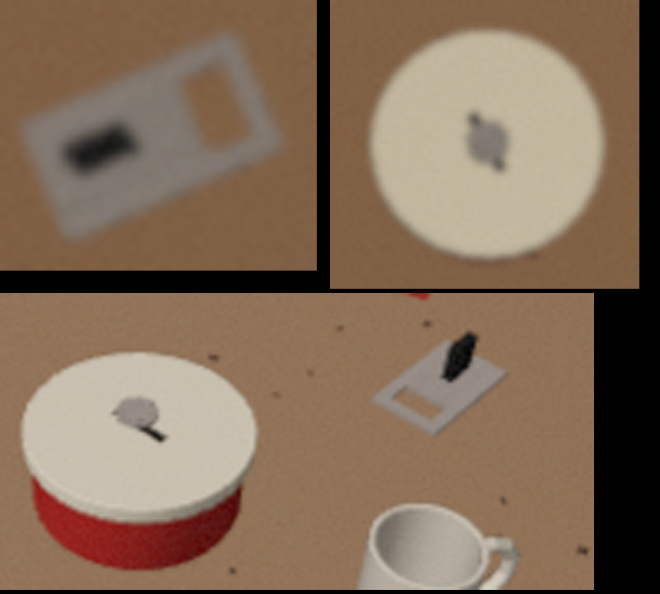

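Steel badge candidates: the grey one at (166,212) and a red look-alike at about (150,268). The grey one is meant: it is steel, measures 108x61 mm, and has its fin at the −x end and its eye pointing towards the tub. The enlarged crop confirms it. The studded tub is at (257,200).

```bash
cat >> h.py <<'E'
def plan(p,yaw,n,fr=None,op=1.0):
    """rows from current (or fr=(pos,rot)) to pos p, tool-y yaw deg"""
    if fr is None:
        s=readout.get_state(); fr=(np.array(s['eef_pos']),R.from_quat(s['tcp_rot']))
    p0,r0=fr; y=r0.as_matrix()[:,1]; y0=np.degrees(np.arctan2(y[1],y[0]))
    t=-((yaw-y0+180)%360-180)/n; rows=[]; pc=p0.copy(); rc=r0
    for i in range(n):
        d=rc.inv().apply((np.array(p)-pc)/(n-i))*100
        row=[round(float(v),2) for v in d]+[round(float(t),2),op]
        rows.append(row); pc=pc+rc.apply(np.array(row[:3])/100); rc=rc*R.from_euler('x',row[3],degrees=True)
    print(str(rows).replace(' ','')); return pc,rc
E
python3 - <<'E'
from h import *
k=plan([.53,-.25,.23],-23,10)
k=plan([.55,.10,.23],26.4,10,k)
E
```

```text
[[0.01,-2.76,-4.3,-4.94,1.0],[0.01,-2.38,-4.52,-4.94,1.0],[0.01,-1.98,-4.71,-4.94,1.0],[0.01,-1.57,-4.86,-4.94,1.0],[0.01,-1.15,-4.98,-4.94,1.0],[0.01,-0.71,-5.05,-4.94,1.0],[0.01,-0.28,-5.1,-4.94,1.0],[0.01,0.16,-5.1,-4.94,1.0],[0.0,0.61,-5.07,-4.94,1.0],[0.01,1.03,-5.0,-4.94,1.0]]
[[0.01,-1.18,-3.3,-4.94,1.0],[0.01,-0.9,-3.39,-4.94,1.0],[0.01,-0.6,-3.45,-4.94,1.0],[0.0,-0.3,-3.49,-4.94,1.0],[0.01,0.0,-3.51,-4.94,1.0],[0.0,0.3,-3.49,-4.94,1.0],[0.01,0.6,-3.45,-4.94,1.0],[0.0,0.9,-3.39,-4.94,1.0],[0.01,1.19,-3.3,-4.94,1.0],[0.0,1.47,-3.19,-4.94,1.0]]
```

>>> drive_tool --pt "0 -2.7 -4.0 -5 1" --pt "0 -2.3 -4.2 -5 1" --pt "0 -1.9 -4.4 -5 1" --pt "0 -1.5 -4.5 -5 1" --pt "0 -1.1 -4.6 -5 1" --pt "0 -0.7 -4.7 -5 1" --pt "0 -0.3 -4.7 -5 1" --pt "0 0.2 -4.7 -5 1" --pt "0 0.6 -4.7 -5 1" --pt "0 1.0 -4.7 -5 1"

```text
time: 1.15
eef_pos: [0.5047, -0.2723, 0.2312]
tcp_rot: [-0.587, -0.394, 0.587, -0.394]
contact_force: [0.0, -1.0, 0.5]
opening: 0.998
```

>>> drive_tool --pt "0 -1.2 -3.4 -5 1" --pt "0 -0.9 -3.5 -5 1" --pt "0 -0.6 -3.6 -5 1" --pt "0 -0.3 -3.6 -5 1" --pt "0 0 -3.6 -5 1" --pt "0 0.3 -3.6 -5 1" --pt "0 0.6 -3.6 -5 1" --pt "0 0.9 -3.5 -5 1" --pt "0 1.2 -3.4 -5 1" --pt "0 1.5 -3.3 -4 1"

```text
time: 2.15
eef_pos: [0.5184, 0.089, 0.2311]
tcp_rot: [0.371, 0.602, -0.371, 0.602]
contact_force: [1.2, -1.1, 0.5]
opening: 1.002
```

```bash
python3 - <<'E'
from h import *
c=cam('wrist','w1');import pickle;pickle.dump(c,open('w1.pkl','wb'))
s=readout.get_state();print(s['time'],s['eef_pos'],c['eye'],[proj(c,p) for p in([.558,.028,.07],[.558,.028,.084],[.5145,.333,.02])])
plan([.5145,.333,.12],26.4,6)
E
```

```text
2.2 [0.51810032 0.09332819 0.23114069] [0.48549591 0.15407106 0.37394309] [(np.float64(264.5134621034979), np.float64(246.1416080732318)), (np.float64(264.84805366051256), np.float64(252.47415456801264)), (np.float64(375.46721246840804), np.float64(-76.08157998613464))]
[[1.87,1.76,-3.58,0.11,1.0],[1.87,1.75,-3.58,0.11,1.0],[1.87,1.75,-3.59,0.11,1.0],[1.87,1.74,-3.59,0.11,1.0],[1.87,1.73,-3.59,0.11,1.0],[1.86,1.72,-3.59,0.11,1.0]]
```

View pics/w1.png

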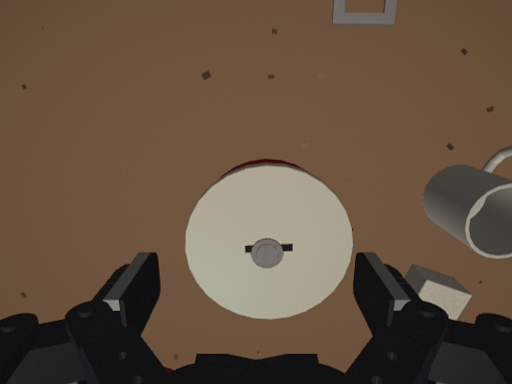

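```bash
python3 - <<'E'
from h import *
import pickle
c=pickle.load(open('w1.pkl','rb'));f=c['frame'];h=cv2.cvtColor(f,cv2.COLOR_RGB2HSV)
roi=np.s_[160:330,180:355]
g=cv2.cvtColor(f,cv2.COLOR_RGB2GRAY)
print(g[252,235:300],h[252,235:300:4,1]);print(g[230:280,266])
L=((h[:,:,1]<70)&(g>140)).astype('u1');L[:, :180]=0;L[:,358:]=0;L[325:]=0;L[:150]=0
k=max(cv2.findContours(L,cv2.RETR_EXTERNAL,cv2.CHAIN_APPROX_NONE)[0],key=cv2.contourArea)
e=cv2.fitEllipse(k);print('lid',e,onz(c,*e[0],.07))
ins=np.zeros_like(L);cv2.ellipse(ins,(e[0],(e[1][0]-12,e[1][1]-12),e[2]),1,-1)
d=((g<140)&(ins>0)).astype('u1')
for k in cv2.findContours(d,cv2.RETR_EXTERNAL,cv2.CHAIN_APPROX_NONE)[0]:
    if cv2.contourArea(k)>20: print('blob',cv2.boundingRect(k),cv2.contourArea(k))
dk=((g<70)&(ins>0));y,x=np.nonzero(dk);print('slot',x.min(),x.max(),y.min(),y.max())
for u in (x.min(),x.max()+1): print(onz(c,u,y[abs(x-u)<3].mean()+.5,.07))
E
```

```text
[170 169 169 169 169 169 169 169 171 163 112  97  99 101 100  99  98 115
 113 114 110  99 113 114 114 113 112 112 111 110 109 112 112 111 114 115
 114 113 111 112 115 112 109 103 112 111 111 112 129 175 172 171 171 171
 172 171 171 168 167 167 167 166 165 166 166] [34 34 32 35 15 16 15 18 22 21 23 24 36 37 37 35 37]
[167 168 167 167 168 168 170 156 106  86 113 111 111  99  95 112 112 111
 111 110 112 111 112 112 112 112 112 112 112 112 112 112 113 112 111 109
 106 115 149 169 168 168 168 168 167 168 167 167 167 167]
lid ((268.4931945800781, 242.1495361328125), (151.6926727294922, 166.18312072753906), 86.9315185546875) [0.55956033 0.03368798 0.07      ]
blob (245, 238, 48, 30) 861.5
slot 245 291 244 251
[0.5417363  0.01664061 0.07      ]
[0.58337466 0.03911485 0.07      ]
```

>>> drive_tool --pt "1 1.5 -3.8 0 1" --pt "1 1.5 -3.8 0 1" --pt "1 1.5 -3.8 0 1" --pt "1 1.5 -3.6 0 1" --pt "1 1.5 -3.0 0 1" --pt "0 1.5 -2.0 0 1" --pt "0 0 0 0 1" --pt "0 0 0 0 1"

```text
time: 3.0
eef_pos: [0.5096, 0.3065, 0.1809]
tcp_rot: [0.371, 0.602, -0.372, 0.602]
contact_force: [0.7, 0.0, 0.2]
opening: 1.002
```

```bash
python3 - <<'E'
from h import *
c=cam('wrist','w2');import pickle;pickle.dump(c,open('w2.pkl','wb'))
s=readout.get_state();print(s['time'],s['eef_pos'],s['qpos'])
y=R.from_quat(s['tcp_rot']).as_matrix()[:,1];print('yaw',np.degrees(np.arctan2(y[1],y[0])))
f=c['frame'];h=cv2.cvtColor(f,cv2.COLOR_RGB2HSV);g=f.max(2)
m=((h[:,:,1]<50)&(g>80)&(g<240)).astype('u1')
for k in cv2.findContours(m,cv2.RETR_EXTERNAL,cv2.CHAIN_APPROX_NONE)[0]:
    if cv2.contourArea(k)>3000:
        r=cv2.minAreaRect(k);B=[onz(c,*q,.004) for q in cv2.boxPoints(r)];print(r,np.array(B).round(4).tolist(),np.mean(B,0))
        print([np.linalg.norm(B[i+1]-B[i]).round(4) for i in (0,1)],[np.degrees(np.arctan2(*(B[i+1]-B[i])[1::-1])).round(1) for i in(0,1)])
E
```

```text
3.05 [0.50974791 0.30597864 0.1811168 ] [ 3.70249268e-01  1.57325942e-01  1.82408112e+00 -4.65806729e-04
  1.16088317e+00 -9.32990330e-02]
yaw 26.56999844576278
((276.0, 170.5), (109.0, 64.0), 90.0) [[0.4746, 0.3495, 0.004], [0.5284, 0.3765, 0.004], [0.5821, 0.2803, 0.004], [0.5228, 0.2506, 0.004]] [0.52696347 0.31420862 0.004     ]
[np.float64(0.0602), np.float64(0.1102)] [np.float64(26.6), np.float64(-60.8)]
```

View pics/w2.png

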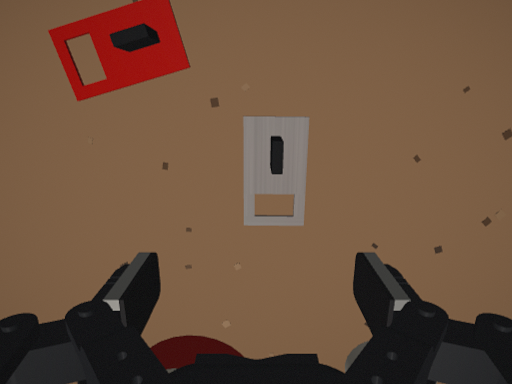

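```bash
python3 - <<'E'
from h import *
import pickle
c=pickle.load(open('w2.pkl','rb'));f=c['frame']
h=cv2.cvtColor(f,cv2.COLOR_RGB2HSV);g=f.max(2)
m=((h[:,:,1]<50)&(g>80));m[:105]=0;m[240:]=0;m[:,:200]=0;m[:,350:]=0
mid=[]
for r in range(122,222,4):
    x=np.nonzero(m[r])[0]; mid.append(onz(c,(x.min()+x.max()+1)/2,r+.5,.004))
mid=np.array(mid);d=np.linalg.svd(mid[:,:2]-mid[:,:2].mean(0))[2][0];d*=np.sign(d[0]);an=np.degrees(np.arctan2(d[1],d[0]));print('badge x ang',an)
y=np.nonzero(m[:,272]|m[:,250])[0];a,b=onz(c,276,y.min(),.004),onz(c,274,y.max()+1,.004);print(y.min(),y.max(),np.linalg.norm(a-b),(a+b)/2)
ctr=((a+b)/2)[:2]; ctr=mid[:,:2].mean(0)+d*np.dot(ctr-mid[:,:2].mean(0),d);fin=ctr-.022*d;print('fin',fin)
k=g[130:180,262:292]<60;yy,xx=np.nonzero(k);print('dark fin',xx.min()+262,xx.max()+262,yy.min()+130,yy.max()+130)
c1=pickle.load(open('w1.pkl','rb'));print('stud',onz(c1,267.3,253,.0825))
plan([*fin,.07],an+90,4);
E
```

```text
badge x ang -63.93207633462212
116 224 0.11005858915659548 [0.52604152 0.3137462  0.004     ]
fin [0.51651486 0.33357717]
dark fin 270 282 136 173
stud [0.56075493 0.02791815 0.0825    ]
[[2.78,0.46,-0.54,0.13,1.0],[2.78,0.46,-0.54,0.13,1.0],[2.77,0.46,-0.55,0.13,1.0],[2.78,0.46,-0.55,0.13,1.0]]
```

>>> drive_tool --pt "2.5 0.46 -0.55 0.1 1" --pt "2.5 0.46 -0.55 0.1 1" --pt "2.5 0.46 -0.55 0.1 1" --pt "2.5 0.46 -0.55 0.1 1" --pt "2 0 0 0 1" --pt "2 0 0 0 1" --pt "0 0 0 0 1" --pt "0 0 0 0 1"

```text
time: 3.85
eef_pos: [0.5168, 0.3335, 0.0416]
tcp_rot: [0.374, 0.6, -0.374, 0.6]
contact_force: [-0.2, -0.5, 0.4]
opening: 0.997
```

```bash
python3 - <<'E'
from h import *
s=readout.get_state();print(s['eef_pos'],s['contact_force'])
plan([.5165,.3336,.010],26.1,3)
c=cam('wrist');b=cam('scene')
cv2.imwrite('pics/g1.png',np.hstack([c['frame'][60:,100:420],cv2.resize(b['frame'][60:220,300:460],(324,324))])[:,:,::-1])
E
```

```text
[0.51679635 0.33348039 0.04160638] [-0.19286139 -0.47835681  0.36993763]
[[1.05,-0.01,-0.01,0.0,1.0],[1.06,-0.01,-0.01,0.0,1.0],[1.05,-0.0,-0.0,0.0,1.0]]
```

View pics/g1.png

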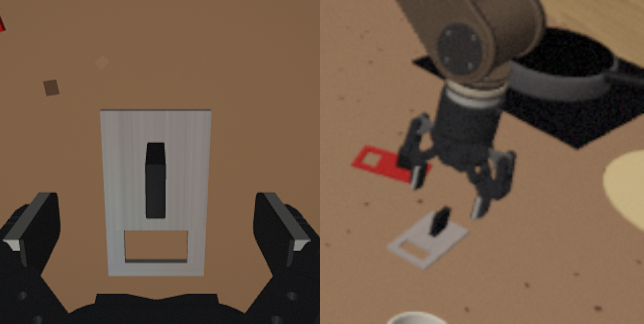

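The fin stands centred between the open jaws and the plate is square to them. I'll lower and grip lightly.

>>> drive_tool --pt "1.0 0 0 0 1" --pt "1.0 0 0 0 1" --pt "1.0 0 0 0 1" --pt "0 0 0 0 0" --pt "0 0 0 0 0" --pt "0 0 0 0 0" --pt "0 0 0 0 0" --pt "0 0 0 0 0" --pt "0 0 0 0 0" --pt "0 0 0 0 0" --force 20

```text
time: 4.95
eef_pos: [0.5168, 0.3347, 0.0118]
tcp_rot: [0.374, 0.6, -0.374, 0.6]
contact_force: [-0.6, -0.3, 1.2]
opening: 0.112
```

>>> drive_tool --pt "-0.5 0 0 0 0" --pt "-1 0 0 0 0" --pt "-2 0 0 0 0" --pt "-2 0 0 0 0" --pt "-2 0 0 0 0" --pt "-2 0 0 0 0" --pt "-2 0 0 0 0" --pt "-1 0 0 0 0" --pt "0 0 0 0 0" --pt "0 0 0 0 0"

```text
time: 5.95
eef_pos: [0.516, 0.3343, 0.1357]
tcp_rot: [0.373, 0.6, -0.374, 0.6]
contact_force: [-0.9, 0.4, -2.4]
opening: 0.113
```

```bash
python3 - <<'E'
from h import *
s=readout.get_state();print(s['eef_pos'],s['contact_force'],s['wrist_torque'],s['opening'])
c=cam('wrist');b=cam('scene')
cv2.imwrite('pics/g2.png',np.hstack([c['frame'][60:,100:420],cv2.resize(b['frame'][60:220,300:460],(324,324))])[:,:,::-1])
E
```

```text
[0.51604991 0.33430135 0.13572275] [-0.9170254   0.446233   -2.44519416] [0.06607949 0.04857187 0.02650942] 0.11292327984370899
```

View pics/g2.png

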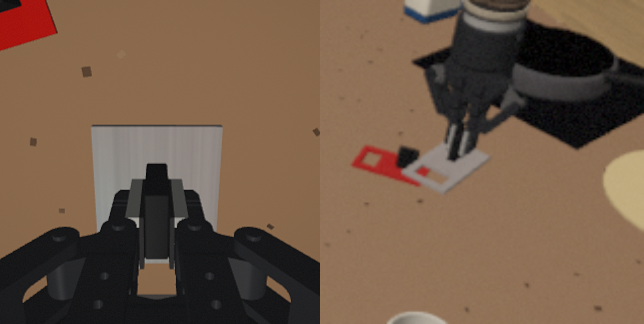

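>>> drive_tool --pt "2 0 0 0 0" --pt "2 0 0 0 0" --pt "2 0 0 0 0" --pt "2 0 0 0 0" --pt "0.9 0 0 0 0" --pt "0 0 0 0 0" --pt "0 0 0 0 0.105" --pt "0 0 0 0 0.11"

```text
time: 6.85
eef_pos: [0.5175, 0.3349, 0.0487]
tcp_rot: [0.374, 0.6, -0.373, 0.601]
contact_force: [0.4, 0.3, -1.2]
opening: 0.109
```

```bash
cat > st.py <<'E'
from h import *
s=readout.get_state();print(round(s['time'],2),s['eef_pos'].round(4),s['contact_force'].round(2),s['wrist_torque'].round(3),round(s['opening'],4))
E
python3 st.py
```

```text
6.85 [0.5175 0.3349 0.0487] [ 0.45  0.27 -1.23] [0.039 0.01  0.008] 0.109
```

>>> drive_tool --pt "0 0 0 0 0.113" --pt "0 0 0 0 0.114"

```text
time: 7.05
eef_pos: [0.5171, 0.3348, 0.0483]
tcp_rot: [0.374, 0.6, -0.373, 0.601]
contact_force: [-0.4, 0.2, -2.0]
opening: 0.12
```

```bash
python3 st.py
```

```text
7.05 [0.5171 0.3348 0.0483] [-0.36  0.23 -2.  ] [ 0.037  0.017 -0.026] 0.1204
```

>>> drive_tool --pt "0 0 0 0 0.116" --pt "0 0 0 0 0.117"

```text
time: 7.25
eef_pos: [0.5169, 0.3346, 0.0479]
tcp_rot: [0.374, 0.6, -0.374, 0.6]
contact_force: [0.6, -0.6, -0.1]
opening: 0.119
```

```bash
python3 st.py
```

```text
7.25 [0.5169 0.3346 0.0479] [ 0.58 -0.57 -0.08] [0.009 0.01  0.029] 0.1189
```

>>> drive_tool --pt "0 0 0 0 0" --pt "0 0 0 0 0" --pt "0 0 0 0 0"

```text
time: 7.55
eef_pos: [0.5169, 0.3346, 0.0478]
tcp_rot: [0.374, 0.6, -0.374, 0.6]
contact_force: [0.0, -0.2, 0.6]
opening: 0.001
```

```bash
python3 st.py; python3 - <<'E'
from h import *
c=cam('wrist');b=cam('scene')
import pickle;pickle.dump((c,b),open('g3.pkl','wb'))
cv2.imwrite('pics/g3.png',np.hstack([c['frame'][60:,100:420],cv2.resize(b['frame'][80:180,340:440],(400,324))])[:,:,::-1])
E
```

```text
7.55 [0.5169 0.3346 0.0478] [ 0.01 -0.25  0.56] [-0.049  0.034  0.028] 0.0008
```

View pics/g3.png

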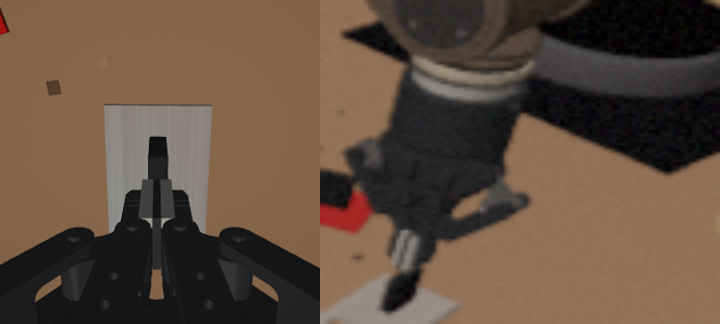

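The plate slipped flat back onto the worktop. Loosening is too coarse, so I'll regrasp and tilt the plate in the grip with a light lever push instead.

>>> drive_tool --pt "0 0 0 0 0.8" --pt "0 0 0 0 0.8" --pt "0 0 0 0 0.8" --pt "0 0 0 0 0.8" --pt "0 0 0 0 0.8"

```text
time: 8.15
eef_pos: [0.5165, 0.3345, 0.0473]
tcp_rot: [0.374, 0.6, -0.374, 0.6]
contact_force: [0.4, -0.3, -0.8]
opening: 0.803
```

```bash
python3 st.py; python3 - <<'E'
from h import *
c=cam('wrist');f=c['frame'];h=cv2.cvtColor(f,cv2.COLOR_RGB2HSV);g=f.max(2)
m=((h[:,:,1]<50)&(g>80)).astype('u1');m[:100]=0;m[:,:180]=0;m[:,330:]=0
k=max(cv2.findContours(m,cv2.RETR_EXTERNAL,cv2.CHAIN_APPROX_NONE)[0],key=cv2.contourArea);print(cv2.boundingRect(k))
rs=[r for r in range(cv2.boundingRect(k)[1]+4,cv2.boundingRect(k)[1]+90,4)]
mid=np.array([onz(c,(np.nonzero(m[r])[0].min()+np.nonzero(m[r])[0].max()+1)/2,r+.5,.004) for r in rs])
d=np.linalg.svd(mid[:,:2]-mid[:,:2].mean(0))[2][0];d*=np.sign(d[0]);print('ang',np.degrees(np.arctan2(d[1],d[0])))
r0=cv2.boundingRect(k)[1];x=np.nonzero(m[r0+1])[0];t=onz(c,x.mean(),r0,.004)[:2];print('tail',t,'fin',t+.033*d)
print('prev tail',np.array([.5165,.3336])-.033*np.array([np.cos(np.radians(-63.9)),np.sin(np.radians(-63.9))]))
E
```

```text
8.15 [0.5165 0.3345 0.0473] [ 0.42 -0.34 -0.83] [ 0.01  -0.003  0.07 ] 0.8025
(205, 165, 108, 163)
ang -64.17208944932027
tail [0.50209787 0.36616899] fin [0.51647497 0.33646547]
prev tail [0.50198201 0.36323491]
```

>>> drive_tool --pt "1.2 0 -0.2 0 0.8" --pt "1.3 0 0 0 0.8" --pt "1.2 0 0 0 0.8" --pt "0 0 0 0 0" --pt "0 0 0 0 0" --pt "0 0 0 0 0" --pt "0 0 0 0 0" --pt "0 0 0 0 0" --pt "0 0 0 0 0" --pt "0 0 0 0 0" --force 20

```text
time: 9.2
eef_pos: [0.5163, 0.3366, 0.0111]
tcp_rot: [0.374, 0.6, -0.373, 0.601]
contact_force: [0.9, 0.1, 1.5]
opening: 0.116
```

```bash
python3 st.py
```

```text
9.2 [0.5163 0.3366 0.0111] [0.89 0.08 1.46] [ 0.036 -0.083  0.025] 0.1159
```

>>> drive_tool --pt "-1 0 0 0 0" --pt "-2 0 0 0 0" --pt "-3 0 0 0 0" --pt "-3 0 0 0 0" --pt "-3 0 0 0 0" --pt "-2 0 0 0 0" --pt "-1 0 0 0 0" --pt "0 0 0 0 0"

```text
time: 10.0
eef_pos: [0.5161, 0.3366, 0.1619]
tcp_rot: [0.375, 0.6, -0.373, 0.601]
contact_force: [0.1, 0.3, -2.8]
opening: 0.114
```

>>> drive_tool --pt "0 -0.4 2 0 0" --pt "0 -1 4 0 0" --pt "0 -1 4.5 0 0" --pt "0 -1.2 4.8 0 0" --pt "0 -1.2 4.8 0 0" --pt "0 -1.2 4.8 0 0" --pt "0 -1.2 4.8 0 0" --pt "0 -1.0 4.2 0 0" --pt "0 -0.8 4 0 0" --pt "0 -0.4 3 0 0"

```text
time: 11.0
eef_pos: [0.6106, -0.0746, 0.1579]
tcp_rot: [0.374, 0.601, -0.375, 0.599]
contact_force: [-0.1, 1.0, -2.4]
opening: 0.112
```

>>> drive_tool --pt "0 0 0 0 0" --pt "0 0 0 0 0" --pt "0 0 0 0 0"

```text
time: 11.3
eef_pos: [0.6106, -0.0711, 0.1587]
tcp_rot: [0.373, 0.601, -0.374, 0.599]
contact_force: [-0.4, -0.2, -1.9]
opening: 0.115
```

```bash
python3 st.py; python3 -c "
from h import *
plan([.6109,-.0744,.13],26,2)"
```

```text
11.3 [ 0.6106 -0.0711  0.1587] [-0.35 -0.23 -1.89] [0.078 0.038 0.043] 0.1146
[[1.44,-0.06,0.16,0.11,1.0],[1.43,-0.05,0.15,0.11,1.0]]
```

>>> drive_tool --pt "2 0 0.2 0 0" --pt "2.5 0 0 0 0" --pt "1.8 0 0 0 0" --pt "0.8 0 0 0 0" --pt "0 0 0 0 0" --pt "0 0 0 0 0"

```text
time: 11.9
eef_pos: [0.6131, -0.0735, 0.0901]
tcp_rot: [0.374, 0.6, -0.373, 0.601]
contact_force: [-0.8, 0.0, -1.2]
opening: 0.117
```

>>> drive_tool --pt "0.15 0 0 0 0" --pt "0.15 0 0.05 0 0" --pt "0.15 0 0.05 0 0"

```text
time: 12.2
eef_pos: [0.6135, -0.0751, 0.0855]
tcp_rot: [0.374, 0.6, -0.374, 0.601]
contact_force: [0.4, -0.0, -1.9]
opening: 0.107
```

>>> drive_tool --pt "0.15 0 0.1 0 0" --pt "0.15 0 0.1 0 0"

```text
time: 12.4
eef_pos: [0.614, -0.0769, 0.0818]
tcp_rot: [0.374, 0.6, -0.374, 0.6]
contact_force: [-0.9, -0.4, -2.6]
opening: 0.109
```

```bash
python3 st.py
```

```text
12.4 [ 0.614  -0.0769  0.0818] [-0.91 -0.37 -2.6 ] [ 0.051 -0.018  0.003] 0.1095
```

>>> drive_tool --pt "0 0 -0.6 0 0" --pt "0 0 0 0 0" --pt "0.15 0 0 0 0" --pt "0.15 0 0 0 0"

```text
time: 12.8
eef_pos: [0.6117, -0.0715, 0.0803]
tcp_rot: [0.373, 0.6, -0.374, 0.601]
contact_force: [-2.1, -2.2, 7.0]
opening: 0.11
```

```bash
python3 st.py
```

```text
12.8 [ 0.6117 -0.0715  0.0803] [-2.1  -2.2   6.97] [0.084 0.581 0.117] 0.1101
```

>>> drive_tool --pt "0.1 0 0 0 0" --pt "0.1 0 0 0 0"

```text
time: 13.0
eef_pos: [0.6122, -0.0724, 0.0792]
tcp_rot: [0.373, 0.6, -0.374, 0.601]
contact_force: [-3.1, -2.9, 7.6]
opening: 0.117
```

```bash
python3 st.py
```

```text
13.0 [ 0.6122 -0.0724  0.0792] [-3.08 -2.92  7.61] [-0.141  0.738  0.11 ] 0.1166
```

>>> drive_tool --pt "0.1 0 0 0 0" --pt "0.1 0 0 0 0"

```text
time: 13.2
eef_pos: [0.6127, -0.0732, 0.0779]
tcp_rot: [0.373, 0.599, -0.374, 0.602]
contact_force: [-3.2, -4.1, 9.6]
opening: 0.111
```

```bash
python3 st.py
```

```text
13.2 [ 0.6127 -0.0732  0.0779] [-3.24 -4.13  9.55] [-0.444  0.729  0.133] 0.111
```

```bash
cat > tail.py <<'E'
from h import *
# tail edge (62 mm, level along tool y): corners' pixels -> 3D in tool axes relative to the grasp point
def tail(c,save=None):
    f=c['frame'];h=cv2.cvtColor(f,cv2.COLOR_RGB2HSV);g=f.max(2).astype(int)
    s=readout.get_state();T=R.from_quat(s['tcp_rot']);gp=np.array(s['eef_pos'])-T.as_matrix()[:,0]*ctrl.grasp_offset
    m=((h[:,:,1]<40)&(g>70)&(g<190)).astype('u1')
    if save: cv2.imwrite('pics/'+save+'.png',np.hstack([f[60:,100:420],cv2.cvtColor(m[60:,100:420]*255,cv2.COLOR_GRAY2RGB)])[:,:,::-1])
    return m,T,gp
def th(c,uL,uR,v):
    s=readout.get_state();T=R.from_quat(s['tcp_rot']);gp=np.array(s['eef_pos'])-T.as_matrix()[:,0]*ctrl.grasp_offset
    e,a=ray(c,uL,v);_,b=ray(c,uR,v)
    k=.062/np.linalg.norm(a-b); P=e+k*(a+b)/2; q=T.inv().apply(P-gp)*1000
    return q  # x down, y, z(+badge x), mm
E
python3 - <<'E'
from tail import *
c=cam('wrist');m,T,gp=tail(c,'t1')
import pickle;pickle.dump(c,open('t1.pkl','wb'))
# flat expectation: tail top edge at tool (x down 26, z -33); tilted 29
for a in (0,5,10,20,29):
    t=np.radians(a);g=30-4
    for y in(-.031,.031):
        q=np.array([g*np.cos(t)-33*np.sin(t),y*1000,-33*np.cos(t)-g*np.sin(t)])/1000
        print(a,np.round(proj(c,gp+T.apply(q)),1),end=' ')
    print()
E
```

```text
0 [190.7 184.3] 0 [322.9 184.3] 
5 [189.2 181.5] 5 [324.4 181.5] 
10 [187.6 179.2] 10 [326.  179.2] 
20 [184.  176.5] 20 [329.6 176.4] 
29 [180.5 176.4] 29 [333.2 176.4]
```

View pics/t1.png

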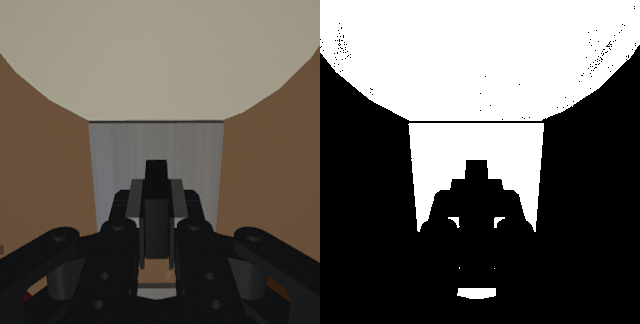

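Tail edge at row 181.5, columns 189–324: the plate has tilted about 5° in the grip with roughly 11 N on the lid. I'll ease the grip by way of the opening and go on.

>>> drive_tool --pt "0 0 0 0 0.105" --pt "0 0 0 0 0.105"

```text
time: 13.45
eef_pos: [0.6127, -0.0732, 0.0779]
tcp_rot: [0.373, 0.599, -0.374, 0.602]
contact_force: [-4.0, -3.8, 7.6]
opening: 0.113
```

>>> drive_tool --pt "0 0 0 0 0.11" --pt "0 0 0 0 0.11"

```text
time: 13.65
eef_pos: [0.6127, -0.0733, 0.0779]
tcp_rot: [0.373, 0.599, -0.374, 0.602]
contact_force: [-3.1, -2.9, 7.5]
opening: 0.111
```

```bash
python3 st.py
```

```text
13.65 [ 0.6127 -0.0733  0.0779] [-3.12 -2.87  7.52] [-0.458  0.689  0.124] 0.111
```

>>> drive_tool --pt "0 0 0 0 0.112" --pt "0 0 0 0 0.113"

```text
time: 13.85
eef_pos: [0.6127, -0.0733, 0.0777]
tcp_rot: [0.373, 0.599, -0.374, 0.602]
contact_force: [-2.7, -4.0, 6.0]
opening: 0.113
```

>>> drive_tool --pt "0 0 0 0 0.114" --pt "0 0 0 0 0.114"

```text
time: 14.05
eef_pos: [0.6129, -0.0734, 0.0773]
tcp_rot: [0.373, 0.599, -0.374, 0.602]
contact_force: [-2.5, -4.4, 5.5]
opening: 0.116
```

>>> drive_tool --pt "0.1 0 0.05 0 0.114" --pt "0 0 0 0 0.114"

```text
time: 14.25
eef_pos: [0.6132, -0.0739, 0.0762]
tcp_rot: [0.373, 0.598, -0.374, 0.602]
contact_force: [-1.1, -4.5, 5.3]
opening: 0.114
```

>>> drive_tool --pt "0.12 0 0.08 0 0.114" --pt "0.12 0 0.08 0 0.114" --pt "0 0 0 0 0.114"

```text
time: 14.55
eef_pos: [0.6139, -0.0751, 0.0734]
tcp_rot: [0.373, 0.598, -0.374, 0.602]
contact_force: [-0.7, -5.2, 4.4]
opening: 0.117
```

>>> drive_tool --pt "0.12 0 0.08 0 0.114" --pt "0.12 0 0.08 0 0.114" --pt "0.12 0 0.08 0 0.114"

```text
time: 14.85
eef_pos: [0.6146, -0.0765, 0.0693]
tcp_rot: [0.374, 0.599, -0.374, 0.602]
contact_force: [-0.3, -4.4, 4.7]
opening: 0.119
```

```bash
cat > edge.py <<'E'
from tail import *
c=cam('wrist');m,T,gp=tail(c)
f=c['frame'].max(2).astype(int)
# tail face: dark line between lid and plate on the columns near the plate middle edges
for u in (200,215,235,290,305,318):
    col=f[120:215,u]; r=int(np.argmin(np.convolve(col,[1,1],'valid')));print(u,r+120,col[r],end=' | ')
print()
for v in (184,190,196):
    row=f[v,150:365]; hh=cv2.cvtColor(c['frame'],cv2.COLOR_RGB2HSV)[v,150:365,1]; x=np.nonzero((hh<40))[0]; print(v,x.min()+150 if len(x) else None,x.max()+151 if len(x) else None)
for a in (0,5,10,15,20,25,29,33):
    t=np.radians(a);g=30.3-4
    P=[proj(c,gp+T.apply(np.array([gg*np.cos(t)-33*np.sin(t),31,-33*np.cos(t)-gg*np.sin(t)])/1000)) for gg in (g,g+4)]
    print(a,np.round(P,1).tolist(),end=' ')
E
python3 st.py; python3 edge.py
```

```text
14.85 [ 0.6146 -0.0765  0.0693] [-0.26 -4.38  4.66] [-0.483  0.112  0.081] 0.1193
200 179 57 | 215 179 55 | 235 179 58 | 290 179 56 | 305 179 57 | 318 179 56 | 
184 184 329
190 185 328
196 186 327
0 [[322.6, 184.0], [321.1, 181.8]] 5 [[324.2, 181.1], [322.5, 178.3]] 10 [[325.8, 178.7], [324.1, 175.2]] 15 [[327.5, 177.0], [325.9, 172.7]] 20 [[329.3, 175.8], [327.7, 170.8]] 25 [[331.3, 175.4], [329.7, 169.6]] 29 [[332.9, 175.7], [331.4, 169.2]] 33 [[334.6, 176.4], [333.1, 169.3]]
```

>>> drive_tool --pt "0.12 0 0.1 0 0.114" --pt "0.12 0 0.1 0 0.114" --pt "0.1 0 0.1 0 0.114" --pt "0 0 0 0 0.113"

```text
time: 15.3
eef_pos: [0.6151, -0.078, 0.0644]
tcp_rot: [0.374, 0.6, -0.374, 0.601]
contact_force: [0.9, -2.3, 4.1]
opening: 0.111
```

```bash
python3 st.py; python3 edge.py | head -5
```

```text
15.3 [ 0.6151 -0.078   0.0644] [ 0.86 -2.25  4.06] [-0.309 -0.168  0.01 ] 0.1112
200 179 56 | 215 179 53 | 235 179 56 | 290 179 55 | 305 179 57 | 318 179 56 | 
184 181 332
190 182 331
196 184 330
0 [[322.7, 184.0], [321.1, 181.9]] 5 [[324.3, 181.1], [322.6, 178.3]] 10 [[325.9, 178.8], [324.2, 175.2]] 15 [[327.6, 177.0], [326.0, 172.7]] 20 [[329.5, 175.9], [327.8, 170.8]] 25 [[331.4, 175.5], [329.8, 169.6]] 29 [[333.1, 175.7], [331.5, 169.2]] 33 [[334.8, 176.5], [333.2, 169.3]]
```

>>> drive_tool --pt "0 0 0 0 0" --pt "0 0 0 0 0" --pt "-0.5 0 0.3 0 0" --pt "-1 0 0.3 0 0" --pt "-2 0 0 0 0" --pt "-2 0 0 0 0" --pt "-2 0 0 0 0" --pt "-1 0 0 0 0" --pt "0 0 0 0 0" --pt "0 0 0 0 0" --force 25

```text
time: 16.35
eef_pos: [0.6165, -0.0831, 0.1484]
tcp_rot: [0.374, 0.601, -0.374, 0.6]
contact_force: [-0.9, -0.3, -1.6]
opening: 0.109
```

```bash
python3 st.py; python3 - <<'E'
from tail import *
import pickle
c=cam('wrist');b=cam('scene');pickle.dump((c,b),open('g4.pkl','wb'))
s=readout.get_state();T=R.from_quat(s['tcp_rot']);gp=np.array(s['eef_pos'])-T.as_matrix()[:,0]*ctrl.grasp_offset
u,v=map(int,proj(b,gp));print(u,v)
sb=cv2.resize(b['frame'][v-60:v+80,u-70:u+70],(560,560),interpolation=cv2.INTER_CUBIC)
cv2.imwrite('pics/g4.png',np.hstack([cv2.resize(c['frame'][120:384,190:330],(240,452)),np.zeros((452,0,3),'u1'),sb[:452]])[:,:,::-1])
# predicted scene pixels (in crop) of far corners for tilts
for a in (20,25,29,33):
    t=np.radians(a);g=30.3
    for x,y in((77,-31),(77,31),(-33,31),(-33,-31)):
        q=np.array([g*np.cos(t)+x*np.sin(t),y,x*np.cos(t)-g*np.sin(t)])/1000
        P=np.array(proj(b,gp+T.apply(q)));print(a,(x,y),((P-[u-70,v-60])*4+[240,0]).round(),end=' ')
    print()
E
```

```text
16.35 [ 0.6165 -0.0831  0.1484] [-0.88 -0.26 -1.65] [ 0.035 -0.005  0.045] 0.1094
220 183
20 (77, -31) [397. 347.] 20 (77, 31) [475. 410.] 20 (-33, 31) [623. 257.] 20 (-33, -31) [542. 203.] 
25 (77, -31) [406. 350.] 25 (77, 31) [483. 412.] 25 (-33, 31) [624. 250.] 25 (-33, -31) [544. 196.] 
29 (77, -31) [413. 351.] 29 (77, 31) [490. 413.] 29 (-33, 31) [626. 245.] 29 (-33, -31) [545. 191.] 
33 (77, -31) [421. 351.] 33 (77, 31) [498. 413.] 33 (-33, 31) [626. 240.] 33 (-33, -31) [545. 186.]
```

View pics/g4.png

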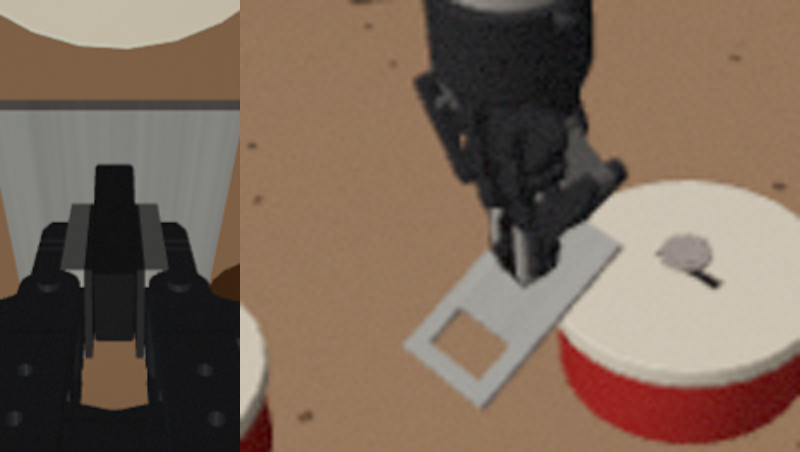

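```bash
python3 - <<'E'
from tail import *
import pickle
from scipy.optimize import least_squares
c,b=pickle.load(open('g4.pkl','rb'))
h=cv2.cvtColor(c['frame'],cv2.COLOR_RGB2HSV);f=c['frame'].max(2).astype(int)
s=readout.get_state();T=R.from_quat(s['tcp_rot']);gp=np.array(s['eef_pos'])-T.as_matrix()[:,0]*ctrl.grasp_offset
print(f[165:195,230],f[165:195,290])
W=[]
for v in range(182,216,4):
    x=np.nonzero(h[v,150:365,1]<70)[0]+150; W.append((v,x.min(),x.max()+1))
print(W)
# scene plate mask corners
hb=cv2.cvtColor(b['frame'],cv2.COLOR_RGB2HSV);m=((hb[:,:,1]<50)&(b['frame'].max(2)>70)).astype('u1')
m[:,:185]=0;m[232:]=0;m[:170]=0;m[:,248:]=0
k=max(cv2.findContours(m,cv2.RETR_EXTERNAL,cv2.CHAIN_APPROX_NONE)[0],key=cv2.contourArea)
ap=cv2.approxPolyDP(k,3,True)[:,0];print(ap.tolist())
E
```

```text
[125 126 126 127 126 125 126 125 126 125 125 126 122  96  69  72  73  73
  68 105 134 130 131 130 131 131 131 131 131 132] [126 127 125 126 126 126 126 126 126 126 126 127 122  97  70  71  71  72
  67 106 134 131 130 130 130 130 130 129 129 130]
[(182, np.int64(182), np.int64(332)), (186, np.int64(181), np.int64(333)), (190, np.int64(182), np.int64(332)), (194, np.int64(183), np.int64(331)), (198, np.int64(184), np.int64(330)), (202, np.int64(184), np.int64(329)), (206, np.int64(185), np.int64(328)), (210, np.int64(186), np.int64(328)), (214, np.int64(187), np.int64(327))]
[[247, 170], [231, 180], [229, 189], [223, 193], [219, 180], [218, 192], [212, 185], [212, 175], [213, 184], [191, 209], [209, 224], [229, 203], [247, 216]]
```

```bash
cat > fit.py <<'E'
from tail import *
from scipy.optimize import least_squares
# fit tilt and where the pads hold (g height, x on badge) to the tail's top edge, end face and side edges in the wrist view
def fit(c,vt,vb,W,T,gp):
    def model(p):
        a,g,xg,y0=p; t=a
        P=lambda x,y,z: np.array(proj(c,gp+T.apply(np.array([-( -(x-xg)*np.sin(t)+(z-g)*np.cos(t)),y+y0,(x-xg)*np.cos(t)+(z-g)*np.sin(t)])/1000)))
        return P
    def res(p):
        P=model(p); r=[P(-55,0,4)[1]-vt,P(-55,0,0)[1]-vb]
        for y,i in((-31,1),(31,2)):
            A,B=P(-55,y,4),P(-30,y,4)
            for w in W: r.append((A[0]+(B[0]-A[0])*(w[0]+.5-A[1])/(B[1]-A[1])-w[i]))
        return r+[ (p[1]-28)/20]
    o=least_squares(res,[.45,29,-22,0]); print('tilt',np.degrees(o.x[0]).round(2),'g',o.x[1].round(2),'xg',o.x[2].round(2),'y0',o.x[3].round(2),'rms',np.sqrt(np.mean(o.fun**2)).round(2)); return o.x
E
python3 - <<'E'
from fit import *
import pickle
c,b=pickle.load(open('g4.pkl','rb'))
s=readout.get_state();T=R.from_quat(s['tcp_rot']);gp=np.array(s['eef_pos'])-T.as_matrix()[:,0]*ctrl.grasp_offset
h=cv2.cvtColor(c['frame'],cv2.COLOR_RGB2HSV)
W=[]
for v in range(188,216,3):
    S=h[v,:,1].astype(float)
    def cross(u0,sgn):
        seg=[S[u] for u in range(u0,u0+sgn*12,sgn)]; L=(seg[0]+seg[-1])/2
        for i in range(11):
            if seg[i]<=L<seg[i+1]: return u0+sgn*(i+(L-seg[i])/(seg[i+1]-seg[i]))+.5
    W.append((v,cross(189,-1),cross(325,1)))
print(W)
fit(c,184.0,178.4,[w for w in W if None not in w],T,gp)
# scene: underside/topside corner estimates
for a in (22,25,28,31):
    t=np.radians(a)
    def P(x,y,z,g=30.3,xg=-22): return np.array(proj(b,gp+T.apply(np.array([(x-xg)*np.sin(t)-(z-g)*np.cos(t),y,(x-xg)*np.cos(t)+(z-g)*np.sin(t)])/1000)))
    print(a,[P(55,-31,4).round(1),P(55,31,4).round(1),P(-55,31,4).round(1)],'eye',[P(x,y,4).round(1) for x,y in((45,-20),(45,20),(21,20),(21,-20))])
E
```

```text
[(188, np.float64(181.72794117647058), np.float64(331.9728260869565)), (191, np.float64(182.18852459016392), np.float64(331.42452830188677)), (194, np.float64(182.84415584415584), np.float64(330.8440860215054)), (197, np.float64(183.39090909090908), np.float64(330.0679012345679)), (200, np.float64(184.08461538461538), np.float64(329.54761904761904)), (203, np.float64(184.72142857142856), np.float64(328.97802197802196)), (206, np.float64(185.23275862068965), np.float64(328.17164179104475)), (209, np.float64(185.86708860759495), np.float64(327.7)), (212, np.float64(186.51785714285714), np.float64(326.989010989011)), (215, np.float64(187.275), np.float64(326.59166666666664))]
tilt 25.27 g 25.44 xg -23.13 y0 0.27 rms 0.12
22 [array([189.4, 209.2]), array([208.8, 224.9]), array([245.3, 185.6])] eye [array([196.1, 208.4]), array([208.7, 218.3]), array([216.8, 209.7]), array([204.1, 200. ])]
25 [array([190.7, 209.6]), array([210. , 225.2]), array([245.5, 184.7])] eye [array([197.2, 208.7]), array([209.8, 218.6]), array([217.6, 209.7]), array([205., 200.])]
28 [array([191.9, 209.9]), array([211.3, 225.4]), array([245.7, 183.8])] eye [array([198.4, 208.8]), array([210.9, 218.7]), array([218.5, 209.6]), array([205.8, 200. ])]
31 [array([193.3, 210.1]), array([212.6, 225.5]), array([245.8, 182.9])] eye [array([199.6, 209. ]), array([212.1, 218.8]), array([219.4, 209.5]), array([206.7, 199.9])]
```

```bash
python3 - <<'E'
from h import *
import pickle
a,b,w=pickle.load(open('c0.pkl','rb'));c4,b4=pickle.load(open('g4.pkl','rb'))
print('scene',onz(b4,261.75,186,.083),'top',onz(a,258.06,199.4,.083))
def stud(c,p,r):
    u,v=map(int,proj(c,p));f=c['frame'].astype(int);g=f.max(2)
    S=f[v-r:v+r+1,u-r:u+r+1]; gg=g[v-r:v+r+1,u-r:u+r+1]
    m=((gg<165)&(gg>75)&((S.max(2)-S.min(2))<32)).astype('u1')
    n,l,st,ce=cv2.connectedComponentsWithStats(m); i=1+np.argmax(st[1:,4]); print(st[i],ce[i]+[u-r,v-r],onz(c,*(ce[i]+[u-r+.5,v-r+.5]),.083))
w1=pickle.load(open('w1.pkl','rb'))
for c,r in((a,12),(b4,16),(w1,26)): stud(c,[.5605,.029,.083],r)
d=np.array([.4384,-.8988])
p=np.array([.5608,.0279])-.0307*d;print(p)
plan([.59,-.0,.17],26,3);plan([*p,.17],26,6)
E
```

```text
scene [0.56218299 0.02852882 0.083     ] top [0.55765093 0.02631615 0.083     ]
[  8   6  10  15 110] [257.65454545 199.        ] [0.55735427 0.02602451 0.083     ]
[  9  13  17  13 103] [261.74757282 186.65048544] [0.56640784 0.02822425 0.083     ]
[  3  11  49  32 884] [266.88800905 252.40045249] [0.56065319 0.02826736 0.083     ]
[0.54734112 0.05549316]
[[-0.74,0.44,-2.87,0.06,1.0],[-0.74,0.43,-2.87,0.06,1.0],[-0.74,0.43,-2.87,0.06,1.0]]
[[-0.37,-0.01,-2.58,0.03,1.0],[-0.37,-0.01,-2.58,0.03,1.0],[-0.37,-0.01,-2.58,0.03,1.0],[-0.36,-0.02,-2.58,0.03,1.0],[-0.37,-0.02,-2.58,0.03,1.0],[-0.36,-0.02,-2.57,0.03,1.0]]
```

>>> drive_tool --pt "-1 0 0 0 0" --pt "-1.2 0 -0.5 0 0" --pt "0 0 -2 0 0" --pt "0 0 -3 0 0" --pt "0 0 -3 0 0" --pt "0 0 -3 0 0" --pt "0 0 -2.5 0 0" --pt "0 0 -1.5 0 0" --pt "0 0 0 0 0" --pt "0 0 0 0 0"

```text
time: 17.45
eef_pos: [0.549, 0.0557, 0.1718]
tcp_rot: [0.374, 0.6, -0.374, 0.601]
contact_force: [0.7, -0.7, -1.8]
opening: 0.112
```

```bash
python3 st.py; python3 - <<'E'
from fit import *
import pickle
c=cam('wrist');b=cam('scene');pickle.dump((c,b),open('g5.pkl','wb'))
s=readout.get_state();T=R.from_quat(s['tcp_rot']);gp=np.array(s['eef_pos'])-T.as_matrix()[:,0]*ctrl.grasp_offset
y=T.as_matrix()[:,1];print('yaw',np.degrees(np.arctan2(y[1],y[0])),'z axis',T.as_matrix()[:,2])
f=c['frame'].max(2).astype(int);print(f[172:192,230])
plan([.5473,.0555,.122],26.1,2)
E
```

```text
17.45 [0.549  0.0557 0.1718] [ 0.67 -0.72 -1.79] [ 0.014 -0.017 -0.029] 0.112
yaw 26.134163931787306 z axis [ 4.40474133e-01 -8.97765040e-01  6.85696633e-04]
[191 190 190 190 192 181 130  64  69  70  69  67 102 130 128 128 128 127
 129 129]
[[2.48,-0.08,-0.07,0.02,1.0],[2.49,-0.09,-0.08,0.02,1.0]]
```

>>> drive_tool --pt "1.5 -0.1 -0.1 0 0" --pt "2 -0.05 0 0 0" --pt "1.5 0 0 0 0" --pt "0.5 0 0 0 0" --pt "0 0 0 0 0" --pt "0 0 0 0 0"

```text
time: 18.15
eef_pos: [0.5476, 0.0557, 0.1168]
tcp_rot: [0.374, 0.6, -0.374, 0.6]
contact_force: [0.4, -1.0, -2.7]
opening: 0.115
```

>>> drive_tool --pt "0.1 0 0 0 0" --pt "0.1 0 0 0 0" --pt "0 0 0 0 0"

```text
time: 18.45
eef_pos: [0.5473, 0.0559, 0.1149]
tcp_rot: [0.374, 0.6, -0.374, 0.601]
contact_force: [-0.7, 0.7, -2.1]
opening: 0.116
```

>>> drive_tool --pt "0.1 0 0 0 0" --pt "0.1 0 0 0 0" --pt "0 0 0 0 0"

```text
time: 18.75
eef_pos: [0.5469, 0.056, 0.1123]
tcp_rot: [0.374, 0.6, -0.374, 0.6]
contact_force: [0.3, 0.3, -1.8]
opening: 0.111
```

```bash
python3 st.py
```

```text
18.75 [0.5469 0.056  0.1123] [ 0.33  0.32 -1.76] [-0.012 -0.074  0.015] 0.1107
```

>>> drive_tool --pt "0.1 0 0 0 0" --pt "0.1 0 0 0 0" --pt "0 0 0 0 0"

```text
time: 19.05
eef_pos: [0.5469, 0.0559, 0.1102]
tcp_rot: [0.374, 0.6, -0.374, 0.6]
contact_force: [0.3, -0.4, -2.1]
opening: 0.112
```

```bash
python3 st.py
```

```text
19.05 [0.5469 0.0559 0.1102] [ 0.27 -0.43 -2.08] [0.005 0.031 0.016] 0.1117
```

>>> drive_tool --pt "0.1 0 0 0 0" --pt "0 0 0 0 0"

```text
time: 19.25
eef_pos: [0.5472, 0.0559, 0.1096]
tcp_rot: [0.374, 0.6, -0.374, 0.6]
contact_force: [0.2, -0.0, 0.3]
opening: 0.112
```

```bash
python3 st.py
```

```text
19.25 [0.5472 0.0559 0.1096] [ 0.17 -0.05  0.29] [0.042 0.048 0.046] 0.1123
```

>>> drive_tool --pt "0.1 0 0 0 0" --pt "0 0 0 0 0"

```text
time: 19.45
eef_pos: [0.5473, 0.0561, 0.1093]
tcp_rot: [0.374, 0.6, -0.374, 0.6]
contact_force: [-2.0, 1.2, 4.2]
opening: 0.112
```

```bash
python3 st.py
```

```text
19.45 [0.5473 0.0561 0.1093] [-1.96  1.22  4.23] [ 0.077  0.323 -0.049] 0.1121
```

>>> drive_tool --pt "-0.1 0 0 0 0" --pt "-0.1 0 0 0 0" --pt "0 0 0 0 0"

```text
time: 19.75
eef_pos: [0.5469, 0.0558, 0.11]
tcp_rot: [0.374, 0.6, -0.374, 0.6]
contact_force: [-0.5, -0.6, -2.1]
opening: 0.112
```

```bash
python3 st.py
```

```text
19.75 [0.5469 0.0558 0.11  ] [-0.45 -0.58 -2.1 ] [ 0.056 -0.025  0.002] 0.1121
```

>>> drive_tool --pt "0 0 -0.2 0 0" --pt "0 0 -0.2 0 0" --pt "0 0 -0.2 0 0" --pt "0 0 0 0 0"

```text
time: 20.15
eef_pos: [0.5442, 0.0616, 0.1103]
tcp_rot: [0.374, 0.6, -0.374, 0.6]
contact_force: [-0.1, 0.4, -2.5]
opening: 0.11
```

```bash
python3 st.py
```

```text
20.15 [0.5442 0.0616 0.1103] [-0.11  0.42 -2.51] [-0.05  -0.007 -0.029] 0.1105
```

>>> drive_tool --pt "0 0 -0.2 0 0" --pt "0 0 -0.2 0 0" --pt "0 0 0 0 0"

```text
time: 20.45
eef_pos: [0.5425, 0.0651, 0.1104]
tcp_rot: [0.374, 0.6, -0.374, 0.6]
contact_force: [0.4, -0.6, -2.4]
opening: 0.11
```

```bash
python3 st.py
```

```text
20.45 [0.5425 0.0651 0.1104] [ 0.43 -0.57 -2.35] [ 0.019  0.038 -0.033] 0.1097
```

>>> drive_tool --pt "0 0 -0.15 0 0" --pt "0 0 -0.15 0 0" --pt "0 0 0 0 0"

```text
time: 20.75
eef_pos: [0.5412, 0.0677, 0.1104]
tcp_rot: [0.374, 0.6, -0.374, 0.6]
contact_force: [0.4, -0.2, -2.2]
opening: 0.108
```

```bash
python3 st.py
```

```text
20.75 [0.5412 0.0677 0.1104] [ 0.39 -0.19 -2.24] [0.032 0.065 0.058] 0.1084
```

>>> drive_tool --pt "0 0 -0.1 0 0" --pt "0 0 0 0 0"

```text
time: 20.95
eef_pos: [0.541, 0.0683, 0.1104]
tcp_rot: [0.374, 0.6, -0.374, 0.6]
contact_force: [0.6, -1.2, -1.5]
opening: 0.11
```

```bash
python3 st.py
```

```text
20.95 [0.541  0.0683 0.1104] [ 0.63 -1.24 -1.52] [-0.214 -0.067 -0.039] 0.1104
```

>>> drive_tool --pt "0 0 -0.1 0 0" --pt "0 0 0 0 0"

```text
time: 21.15
eef_pos: [0.5408, 0.0687, 0.1104]
tcp_rot: [0.373, 0.6, -0.374, 0.601]
contact_force: [1.3, -2.7, -3.2]
opening: 0.11
```

```bash
python3 st.py
```

```text
21.15 [0.5408 0.0687 0.1104] [ 1.32 -2.72 -3.16] [-0.62  -0.304 -0.04 ] 0.1102
```

Felt contact along the plate at TCP −44.8 mm from the stud (predicted −45.7 mm for the neck), so the far rim is under the head and against the neck. Now I'll ease the grip and lay the plate down in an arc about the far rim.

>>> drive_tool --pt "0 0 0 0 0.11" --pt "0 0 0 0 0.112" --pt "0.15 0 -0.05 0 0.112" --pt "0.15 0 -0.1 0 0.112" --pt "0 0 0 0 0.112" --force 20

```text
time: 21.65
eef_pos: [0.5401, 0.0708, 0.1077]
tcp_rot: [0.374, 0.6, -0.374, 0.601]
contact_force: [0.9, -2.7, -1.4]
opening: 0.112
```

```bash
python3 st.py
```

```text
21.65 [0.5401 0.0708 0.1077] [ 0.88 -2.74 -1.37] [-0.717 -0.316 -0.006] 0.1115
```

>>> drive_tool --pt "0.15 0 -0.1 0 0.112" --pt "0.15 0 -0.1 0 0.112" --pt "0 0 0 0 0.112"

```text
time: 21.95
eef_pos: [0.5391, 0.0729, 0.1045]
tcp_rot: [0.374, 0.6, -0.373, 0.6]
contact_force: [1.1, -2.6, -0.8]
opening: 0.111
```

```bash
python3 st.py; python3 edge.py | head -4
```

```text
21.95 [0.5391 0.0729 0.1045] [ 1.13 -2.55 -0.76] [-0.463 -0.346  0.047] 0.1112
200 183 70 | 215 169 65 | 235 162 65 | 290 165 66 | 305 170 69 | 318 182 70 | 
184 183 330
190 180 340
196 171 348
```

>>> drive_tool --pt "0.2 0 -0.13 0 0.112" --pt "0.2 0 -0.13 0 0.112" --pt "0.2 0 -0.13 0 0.112" --pt "0 0 0 0 0.112"

```text
time: 22.4
eef_pos: [0.537, 0.0767, 0.0983]
tcp_rot: [0.374, 0.601, -0.373, 0.6]
contact_force: [1.9, 0.5, 1.5]
opening: 0.113
```

```bash
python3 st.py
```

```text
22.4 [0.537  0.0767 0.0983] [1.92 0.53 1.47] [ 0.006 -0.205  0.042] 0.1128
```

>>> drive_tool --pt "0.2 0 -0.12 0 0.112" --pt "0.2 0 -0.12 0 0.112" --pt "0.2 0 -0.11 0 0.112" --pt "0 0 0 0 0.112"

```text
time: 22.8
eef_pos: [0.5354, 0.0796, 0.0921]
tcp_rot: [0.374, 0.601, -0.374, 0.6]
contact_force: [2.2, 1.0, 0.9]
opening: 0.111
```

```bash
python3 st.py
```

```text
22.8 [0.5354 0.0796 0.0921] [2.17 0.98 0.9 ] [ 0.195 -0.149  0.07 ] 0.1108
```

>>> drive_tool --pt "0.2 0.05 -0.1 0 0.112" --pt "0.2 0.05 -0.1 0 0.112" --pt "0.2 0.05 -0.1 0 0.112" --pt "0 0 0 0 0.112"

```text
time: 23.2
eef_pos: [0.5348, 0.0825, 0.0855]
tcp_rot: [0.373, 0.601, -0.374, 0.6]
contact_force: [-1.4, -0.6, 0.6]
opening: 0.117
```

```bash
python3 st.py; python3 - <<'E'
from tail import *
c=cam('wrist');b=cam('scene')
s=readout.get_state();T=R.from_quat(s['tcp_rot']);gp=np.array(s['eef_pos'])-T.as_matrix()[:,0]*ctrl.grasp_offset
f=c['frame'].max(2).astype(int);print(f[165:205,225])
u,v=map(int,proj(b,gp))
sb=cv2.resize(b['frame'][v-60:v+60,u-90:u+50],(560,480),interpolation=cv2.INTER_CUBIC)
cv2.imwrite('pics/l1.png',np.hstack([cv2.resize(c['frame'][120:384,190:330],(240,480)),sb])[:,:,::-1])
E
```

```text
23.2 [0.5348 0.0825 0.0855] [-1.42 -0.63  0.64] [-0.064  0.128 -0.078] 0.1167
[128 129 128 128 129 129 129 128 129 130 128 128 128 129 130 129 130 118
  86  66  67  63  59  92 125 135 133 132 132 132 132 132 133 133 132 132
 132 131 132 133]
```

View pics/l1.png

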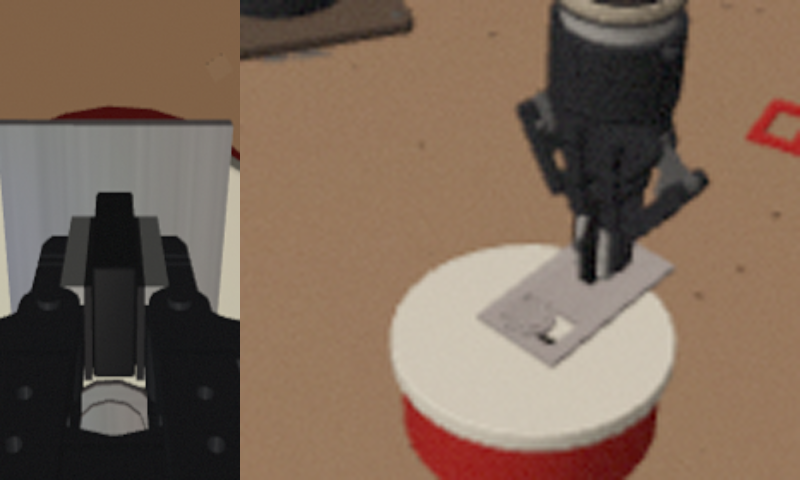

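The stud head shows inside the eye and the plate is tilted only a few degrees. I'll finish the lay-down.

>>> drive_tool --pt "0.2 0 -0.06 0 0.112" --pt "0.2 0 -0.06 0 0.112" --pt "0 0 0 0 0.112"

```text
time: 23.6
eef_pos: [0.535, 0.0836, 0.0822]
tcp_rot: [0.374, 0.6, -0.374, 0.6]
contact_force: [-1.8, 0.7, 0.6]
opening: 0.113
```

```bash
python3 st.py
```

```text
23.6 [0.535  0.0836 0.0822] [-1.83  0.67  0.63] [-0.123  0.154 -0.087] 0.1127
```

>>> drive_tool --pt "0.1 0 -0.03 0 0.112" --pt "0.1 0 -0.03 0 0.112" --pt "0 0 0 0 0.112"

```text
time: 23.9
eef_pos: [0.5349, 0.0842, 0.0804]
tcp_rot: [0.374, 0.6, -0.374, 0.6]
contact_force: [-2.3, 0.7, 1.7]
opening: 0.11
```

```bash
python3 st.py
```

```text
23.9 [0.5349 0.0842 0.0804] [-2.32  0.75  1.72] [-0.082  0.204 -0.092] 0.1096
```

>>> drive_tool --pt "0.1 0 -0.03 0 0.112" --pt "0.1 0 0 0 0.112" --pt "0 0 0 0 0.112"

```text
time: 24.2
eef_pos: [0.5349, 0.0846, 0.0784]
tcp_rot: [0.374, 0.6, -0.374, 0.6]
contact_force: [-0.8, 2.1, 2.2]
opening: 0.118
```

```bash
python3 st.py; cat > flat.py <<'E'
from fit import *
c=cam('wrist');s=readout.get_state();T=R.from_quat(s['tcp_rot']);gp=np.array(s['eef_pos'])-T.as_matrix()[:,0]*ctrl.grasp_offset
f=c['frame'].max(2).astype(int);print(f[170:205,225])
for a in (0,2,4,6,10):
    t=np.radians(a);print(a,[round(proj(c,gp+T.apply(np.array([(-55+23.1)*np.sin(t)-(z-25.4)*np.cos(t),0,(-55+23.1)*np.cos(t)+(z-25.4)*np.sin(t)])/1000))[1],1) for z in(0,4)])
E
python3 flat.py
```

```text
24.2 [0.5349 0.0846 0.0784] [-0.8   2.08  2.2 ] [ 0.001  0.135 -0.07 ] 0.1177
[129 129 130 130 129 129 129 130 129 130 129 129 129 128 129 129 132 107
  61  60  80 117 135 133 133 133 133 132 133 133 133 133 133 133 133]
0 [np.float64(186.9), np.float64(189.3)]
2 [np.float64(185.8), np.float64(188.4)]
4 [np.float64(184.7), np.float64(187.6)]
6 [np.float64(183.7), np.float64(186.9)]
10 [np.float64(182.0), np.float64(185.8)]
```

>>> drive_tool --pt "0.1 0 0 0 0.112" --pt "0.1 0 0 0 0.112" --pt "0 0 0 0 0.112"

```text
time: 24.55
eef_pos: [0.535, 0.0845, 0.0774]
tcp_rot: [0.374, 0.6, -0.374, 0.6]
contact_force: [-3.8, 1.9, 6.8]
opening: 0.113
```

```bash
python3 st.py; python3 flat.py | head -3
```

```text
24.55 [0.535  0.0845 0.0774] [-3.84  1.87  6.83] [ 0.06   0.483 -0.021] 0.1129
[129 129 130 128 129 129 130 130 129 129 129 129 129 129 129 130 132 108
  63  61  67 110 135 134 133 133 133 133 133 133 134 133 133 133 133]
0 [np.float64(186.8), np.float64(189.2)]
```

>>> drive_tool --pt "0.1 0 0 0 0.112" --pt "0 0 0 0 0.112"

```text
time: 24.8
eef_pos: [0.5351, 0.0845, 0.0774]
tcp_rot: [0.374, 0.6, -0.374, 0.6]
contact_force: [-6.3, 1.5, 11.2]
opening: 0.117
```

```bash
python3 st.py; python3 flat.py | head -3
```

```text
24.8 [0.5351 0.0845 0.0774] [-6.27  1.5  11.15] [-0.006  0.922  0.007] 0.1171
[129 130 130 129 130 130 130 129 129 130 129 129 130 129 130 129 132 108
  64  62  67 109 135 133 133 133 133 133 133 134 134 134 134 133 133]
0 [np.float64(186.9), np.float64(189.2)]
```

>>> drive_tool --pt "-0.1 0 0 0 0.112" --pt "-0.1 0 0 0 0.112" --pt "-0.08 0 0 0 0.112" --pt "0 0 0 0 0.112"

```text
time: 25.25
eef_pos: [0.5345, 0.0842, 0.0776]
tcp_rot: [0.374, 0.6, -0.374, 0.6]
contact_force: [0.6, -0.1, -0.9]
opening: 0.115
```

```bash
python3 st.py
```

```text
25.25 [0.5345 0.0842 0.0776] [ 0.63 -0.12 -0.94] [-0.009  0.023 -0.035] 0.1148
```

>>> drive_tool --pt "0 0 0 0 0.116" --pt "0 0 0 0 0.118" --pt "0 0 0 0 0.125" --pt "0 0 0 0 0.15" --pt "0 0 0 0 0.2" --pt "0 0 0 0 0.25"

```text
time: 25.85
eef_pos: [0.5349, 0.0844, 0.0784]
tcp_rot: [0.374, 0.6, -0.374, 0.6]
contact_force: [0.5, -0.1, 0.2]
opening: 0.25
```

```bash
python3 st.py; python3 flat.py|head -3
```

```text
25.85 [0.5349 0.0844 0.0784] [ 0.49 -0.14  0.17] [-0.012  0.01  -0.008] 0.2504
[131 131 130 130 131 131 130 130 131 130 131 131 131 130 131 132 119  86
  63  57  91 126 135 133 134 133 133 134 133 133 133 133 133 133 133]
0 [np.float64(186.8), np.float64(189.1)]
```

>>> drive_tool --pt "-0.2 0 0 0 0.35" --pt "-0.5 0 0 0 0.35" --pt "-1.5 0 0 0 0.35" --pt "-2 0 0 0 0.35" --pt "-2 0 -1 0 0.35" --pt "-2 0 -2 0 0.4" --pt "-1 0 -2 0 0.4" --pt "0 0 0 0 0.4" --pt "0 0 0 0 0.4" --pt "0 0 0 0 0.4"

```text
time: 26.9
eef_pos: [0.5126, 0.1287, 0.17]
tcp_rot: [0.374, 0.6, -0.374, 0.6]
contact_force: [-0.1, 0.1, -0.6]
opening: 0.403
```

```bash
python3 st.py; python3 - <<'E'
from h import *
c=cam('wrist');b=cam('scene');import pickle;pickle.dump((c,b),open('end.pkl','wb'))
u,v=map(int,proj(b,[.545,.06,.08]))
sb=cv2.resize(b['frame'][v-55:v+45,u-60:u+60],(480,400),interpolation=cv2.INTER_CUBIC)
cv2.imwrite('pics/end.png',np.hstack([cv2.resize(c['frame'][:,150:400],(260,400)),sb])[:,:,::-1])
h=cv2.cvtColor(c['frame'],cv2.COLOR_RGB2HSV)
print([ (p,np.round(proj(c,p),1)) for p in([.5605,.028,.0825],[.5605,.029,.07])])
E
```

```text
26.9 [0.5126 0.1287 0.17  ] [-0.1   0.06 -0.58] [ 0.005 -0.009  0.003] 0.4035
[([0.5605, 0.028, 0.0825], array([255. , 328.4])), ([0.5605, 0.029, 0.07], array([255.6, 317.7]))]
```

View pics/end.png

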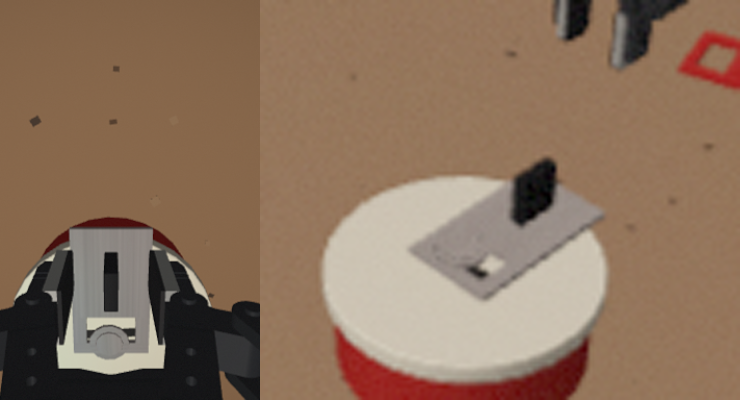

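```bash
python3 - <<'E'
from h import *
import pickle
c,b=pickle.load(open('end.pkl','rb'));h=cv2.cvtColor(c['frame'],cv2.COLOR_RGB2HSV);f=c['frame'].max(2).astype(int)
u=205  # full-image column left of fin?
print(f[210:225,240].tolist(), f[295:345,237].tolist())
for v in (224,230,240,285,305,315):
    print(v,h[v,205:320,2].tolist()[::4])
E
```

```text
[98, 71, 74, 73, 74, 74, 74, 72, 65, 84, 126, 144, 143, 142, 142] [141, 141, 141, 141, 140, 141, 140, 140, 139, 156, 193, 210, 209, 208, 207, 208, 208, 208, 207, 208, 213, 171, 60, 43, 45, 45, 57, 90, 120, 138, 144, 142, 140, 143, 141, 138, 135, 134, 137, 138, 138, 140, 137, 154, 190, 208, 207, 205, 205, 205]
224 [137, 84, 71, 146, 144, 143, 140, 137, 140, 142, 144, 142, 142, 140, 140, 147, 142, 141, 141, 142, 140, 144, 141, 77, 72, 84, 136, 136, 136]
230 [71, 71, 72, 137, 144, 144, 141, 137, 140, 142, 143, 141, 143, 142, 140, 144, 143, 141, 141, 143, 142, 144, 141, 80, 71, 74, 72, 123, 136]
240 [69, 81, 107, 69, 145, 144, 142, 137, 140, 142, 142, 142, 147, 144, 143, 146, 143, 141, 140, 142, 142, 144, 135, 89, 107, 84, 89, 91, 75]
285 [37, 26, 20, 20, 145, 142, 144, 134, 141, 138, 136, 134, 38, 37, 34, 141, 139, 137, 135, 142, 142, 140, 85, 22, 22, 46, 129, 126, 22]
305 [30, 46, 16, 215, 139, 140, 141, 145, 193, 193, 192, 193, 193, 192, 192, 192, 191, 191, 191, 139, 141, 140, 149, 103, 22, 47, 23, 22, 26]
315 [21, 47, 60, 208, 137, 139, 140, 146, 213, 208, 82, 139, 138, 136, 137, 80, 124, 121, 90, 142, 138, 138, 167, 209, 21, 46, 25, 23, 25]
```

```bash
python3 - <<'E'
from h import *
import pickle
c,b=pickle.load(open('end.pkl','rb'));f=c['frame'].max(2).astype(float)
A,N,E=[onz(c,238.5,v,.074)[:2] for v in(220.,304.7,338.7)]
print('tail-near',np.linalg.norm(N-A),'near-end',np.linalg.norm(E-N))
d=(E-A)/np.linalg.norm(E-A);print('dir',d)
def w(v):
    r=f[v];g=np.abs(np.diff(r));l=207+np.argmax(g[207:224]);q=285+np.argmax(g[285:300]);return l+1,q+1
for v in (224,228,315):
    l,q=w(v);P,Q=onz(c,l,v+.5,.074),onz(c,q,v+.5,.074);print(v,l,q,np.linalg.norm(P-Q),(P+Q)[:2]/2)
l,q=w(224);mid=((onz(c,l,224.5,.074)+onz(c,q,224.5,.074))/2)[:2]
k=np.dot(A-mid,d);eye=mid+d*(k+.088);v=np.array([.5605,.029])-eye;print('eye',eye,'lid in eye x,y',v@d,v@np.array([-d[1],d[0]]))
# tilt expectation: spans/width for tilted plate about far end
E
```

```text
tail-near 0.07570763414204941 near-end 0.03416681546181143
dir [ 0.42650297 -0.90448616]
224 217 297 0.06187760069455921 [0.52284466 0.10834602]
228 217 297 0.06210990080511712 [0.52431454 0.10535471]
315 214 299 0.0718596335322238 [0.55887762 0.03405617]
eye [0.55888738 0.0319101 ] lid in eye x,y 0.0033199345612929753 0.00021742475668249533
```

```bash
python3 -c "
from plant import sign_off
print(sign_off())"
```

```text
the job is handed in; nothing more can be done
None
```

I fitted the grey steel badge to the studded flour tub and handed the job in at about 27 s of the 72 s. No verdict was reported.

**How it went:**
- I gripped the fin and tried to tilt the plate by loosening the jaws. It slipped about 4 cm and landed flat on the worktop, so I regrasped it.
- I then tilted it by levering its tail against the edge of the stud tub's own lid. This took it to about 25° (25.3° fitted in the wrist camera), the low end of the allowed range.
- With the far rim lowered beside the stud, I drew the plate in until it met the neck. That came at 44.8 mm behind the stud; 45.7 mm was predicted.
- I laid the plate down in an arc about the far rim, released it and backed off.

**Forces:** the highest I read were about 12 N on the lid edge while levering and 13 N pressing the plate down at the end. Both are under the 20 N limit, but the last press was firmer than I meant and I backed off at once. I read forces only at the end of each short move, so brief peaks between readings could have been missed.

**Last checks after release:**
- The stud head shows inside the eye, clear of the near rim.
- The plate's measured width and spans match a flat plate at lid height: 61.9, 75.7 and 34.2 mm, against 62, 76 and 34.
- The lid's centre is about 3 mm from the eye's middle along the plate and about 0 mm across it.
- The gripper is clear of everything.
- One width reading near the eye came out at 72 mm. I put it down to the white lid and the fingers behind the plate edge, and set it aside.
- I did not re-measure the jar, mug and butter box at the end. The arm was not steered near them and no unexpected contact was felt.

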